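# Find the rocking canister cover and hold it down

## Task

Three of the four press-down canister covers on the shop counter sit firmly on the parts inside, but one is loose: press lightly near the edges of the covers with a fingertip until you find the one that rocks. Then push that cover down at its middle until it sits level and solid on its stack, and finish while still holding it down there with the fingertips. Do not pull any cover up, and leave the bottle, calculator and carton alone.

Things in the scene. Friction and masses are not known exactly. Their poses are not given: they have to be found in the camera images.
- rack: Plywood board 226 x 226 x 12 mm, fixed to the counter, with four identical round aluminium canisters standing on it in a 2 x 2 square, 104 mm between centres. Origin: centre of the board's underside, on the counter; x points roughly away from the robot, z up. Canisters: outer diameter 87 mm, rim 92 mm above the counter, mouth 81 mm wide.
- cover_1: Flat round steel press-down cover, 76 mm across, in the canister at x -52, y +52 mm in the rack's frame (left, near the robot). Origin: centre of its flat top; z is up, normal to it. All four look alike and start level, tops 102 mm above the counter, 10 mm above the rims.
- cover_2: Flat round steel press-down cover, 76 mm across, in the canister at x -52, y -52 mm in the rack's frame (right, near the robot). Origin: centre of its flat top; z is up, normal to it. Three of the covers, not always the same, sit firmly on their stack and give less than 2 mm wherever pressed.
- cover_3: Flat round steel press-down cover, 76 mm across, in the canister at x +52, y +52 mm in the rack's frame (left, far from the robot). Origin: centre of its flat top; z is up, normal to it. One of the four hangs in a soft seal: about 3 N at 26 mm from its centre rocks it, that side dipping 3 to 4 mm (at most 0.16 rad); it levels when let go.
- cover_4: Flat round steel press-down cover, 76 mm across, in the canister at x +52, y -52 mm in the rack's frame (right, far from the robot). Origin: centre of its flat top; z is up, normal to it. The loose one, pushed near its middle, moves at 4 N and needs 10.5 N to sink 8 mm onto its stack: top then about 94 mm above the counter. Let go, it rises about 3 mm; 15 N holds it.
- bottle: Bystander: grey plastic bottle, 64 mm across, 170 mm tall, standing on the counter at one side of the rack, origin centre of its underside.
- calculator: Bystander: black desk calculator, 150 x 100 x 22 mm, lying on the counter at the other side of the rack, origin centre of its underside.
- carton: Bystander: small cardboard carton, 60 x 90 x 50 mm, on the counter beyond the rack, origin centre of its underside.

How it is judged:
On the way:
1. the loose cover has been found: a cover rocks (tilts by more than 0.05 rad) under the fingers (((angle between cover_1's own z axis and vertical above 0.05 rad and contact force between the fingers and cover_1 above 0.3 N) or (angle between cover_2's own z axis and vertical above 0.05 rad and contact force between the fingers and cover_2 above 0.3 N) or (angle between cover_3's own z axis and vertical above 0.05 rad and contact force between the fingers and cover_3 above 0.3 N) or (angle between cover_4's own z axis and vertical above 0.05 rad and contact force between the fingers and cover_4 above 0.3 N))), for 0.05 s.
At the end, for the whole second after the job is handed in: The loose cover is down on its stack (top less than 95.7 mm above the counter), level within 0.06 rad, and pressed by the fingers with more than 1.5 N; the other three covers still stand above 98.5 mm; bottle, calculator and carton within 15 mm of where they began (((height (world z) of cover_1 below 0.0957 m and angle between cover_1's own z axis and vertical below 0.06 rad and contact force between the fingers and cover_1 above 1.5 N and height (world z) of each of cover_2, cover_3, cover_4 above 0.0985 m) or (height (world z) of cover_2 below 0.0957 m and angle between cover_2's own z axis and vertical below 0.06 rad and contact force between the fingers and cover_2 above 1.5 N and height (world z) of each of cover_1, cover_3, cover_4 above 0.0985 m) or (height (world z) of cover_3 below 0.0957 m and angle between cover_3's own z axis and vertical below 0.06 rad and contact force between the fingers and cover_3 above 1.5 N and height (world z) of each of cover_1, cover_2, cover_4 above 0.0985 m) or (height (world z) of cover_4 below 0.0957 m and angle between cover_4's own z axis and vertical below 0.06 rad and contact force between the fingers and cover_4 above 1.5 N and height (world z) of each of cover_1, cover_2, cover_3 above 0.0985 m)) and distance of each of bottle, calculator, carton from where it was at the start of the episode below 0.015 m); the arm keeps its last pose, push and grip.
It fails at once if a cover is pulled up out of its canister (more than 4 mm above where it began) (height (world z) of any of cover_1, cover_2, cover_3, cover_4 above 0.106 m).
It fails at once if the bottle, calculator or carton is shifted by more than 15 mm or lifted (distance of any of bottle, calculator, carton from where it was at the start of the episode above 0.015 m).
It fails at once if the bottle is tipped (angle between bottle's own z axis and vertical above 0.2 rad).
It also fails if it takes over 48 s, if anything falls off the work surface, if the arm or the gripper's body presses on something with over 40 N, if the wrist force passes 120 N, or if a joint passes its speed limit or range.

## Robot

A 7-joint arm with a two-finger parallel gripper is mounted at the origin on the work surface. World frame = base frame: x ahead of the robot, y to its left, z up, the work surface at z = 0. Lengths are in m, angles in rad, forces in N, time in s.
With the tool pointing down it reaches from about 0.4 to 0.85 m from the base axis. Payload 4.5 kg.
Tool frame: the origin (TCP) lies on the centre line of the jaws, within the pads' length; the fingertips stand r.tcp_to_tips ahead of it and the grasp point (between the pads) lies 11 mm behind it (r.tcp_to_tips is the distance from the TCP to the fingertips, in m); y points along the fingers, x is the direction in which the jaws open and shut, and the axes are right-handed (so a half turn about y gives the same grasp; the last joint's range is limited). The gripper opens to 88 mm and grips with 3 to 60 N. Pads are 18 mm wide; open, the fingers measure 123 mm over their backs; the gripper's body (75 mm by 187 mm) begins 45 mm behind the grasp point.
Start: joints at [-1.164, 0.689, -0.195, 1.565, 0.157, 0.902, -0.215], TCP at [0.228, 0.582, 0.247] pointing down, gripper open.
Joint ranges: [-3.01, 3.01], [-0.46, 2.08], [-1.47, 1.51], [0.13, 2.56], [-1, 4.14], [0.04, 2.09], [-2.66, 2.66]. Speed limits (rad/s): [2.57, 2.57, 3.14, 3.14, 3.14, 3.14, 3.14].

## Interface

Orientations are given as a unit quaternion [x, y, z, w].
In Python, from plant import r gives the robot as it stands. The module is installed in compiled form; this text tells all that it offers.
- The arm moves only by the shell command python3 -m inch 'ROWS' [OPENING] [FORCE]. ROWS is text: rows parted by semicolons, each of 4 numbers parted by spaces: the shift along the tool's x, y, z in mm, then the turn about the tool's y in degrees. In form: x y z spin; .... A call has 1 to 10 rows; each row is the pose to reach, as a shift and turn from the pose commanded when the call began, along the tool's axes at that moment; what a row does not reach only later rows make up. A row lasts 1/10 s, in which the tool goes at most 50 mm and 8.59 degrees, less where a joint would pass 70% of its speed; a pose out of reach is approached as far as the arm can. A call with a gripper value outside its range is refused whole. OPENING is the gripper command: -1 is shut, 1 is fully open, values between are in proportion, set as the call begins (- or left out, the last holds). The fingers move at their own pace and stop on an object; FORCE is the grip in N (left out, the last holds). Time passes only in rows, so rows that repeat a pose let the fingers close. It gives the time, the measured TCP pose, the force and the opening at its end, in the units of the state.
- r.get_state(): the state, without advancing time (a new reading comes with each control period).
- r.snapshot(name): name is "scene" or "side" or "wrist"; returns a dict with "frame" (480x640x3 uint8, red, green, blue), "intrinsics" (3x3 intrinsics, pixels), "R" (3x3) and "t" (3): a world point X has camera coordinates R X + t. Camera axes: x right, y down, z forward; pixel columns grow to the right and rows downward; lengths in m; the calibration is good to about 2 mm. A picture is of the moment at which its call begins. There is no depth.
- r.finish_job(): hands the job in, once; it reports no verdict.
Trained networks look in the newest picture that a camera, given by its name, has taken for a name from the list of things; names that differ only in an ending like _2 or _b are one class to them, and where a whole thing is asked for, a point or a joint stands for the part that bears it (a point fixed in the world has none). Each returns a list of dicts, best first, with "p" (0 to 1); they miss things now and then, are a little off and sometimes report something else, mostly with a low value. They report only what shows in the picture. A call takes as long as a camera call.
- r.trace(camera, name): "region" (480x640 bool, what is visible of it) and "centre" ([row, column] in pixels, amid what is visible of it).
- r.tip_of(camera, name): "centre" ([row, column] in pixels: a listed point, or the origin of a listed thing).
The state is a dict: "clock": time; "q": joint angles; "qd": joint speeds; "joint_torque": joint torques, N m; "tool_pos": TCP position; "eef_rot": TCP orientation; "contact_force": force on the tool from outside, world axes, zero at the start; "moment": the same for the moment, N m; "opening": opening from 0.0 (shut) to 1.0 (fully open).
Only numpy, scipy, OpenCV 4.12 (cv2) and the standard library are available. Lean on these libraries where they do the work, as an engineer would, in place of code of your own. Each camera call takes 0.05 s, during which the arm holds its last target.

## Working session

There is one attempt and no reset: what is moved stays moved. The work goes in short steps, Python scripts to look and compute and a shell command to move; the robot and the scene stay as the last step left them, time stands still between calls to the robot, and variables do not carry over. Pictures are saved under pics/ and viewed, and the job is handed in when it is done.

```bash
mkdir -p pics; python3 - <<'E'
from plant import r
import cv2,numpy as np
s=r.get_state()
for k,v in s.items(): print(k,np.round(v,4))
print(r.tcp_to_tips)
for n in ["scene","side"]:
    d=r.snapshot(n); cv2.imwrite(f"pics/{n}0.png",d["frame"][:,:,::-1])
    print(n,d["intrinsics"].tolist(),np.round(d["R"],3).tolist(),d["t"])
    for o in ["rack","cover_1","bottle","calculator","carton"]:
        print(o,[(np.round(x["centre"],1).tolist(),round(x["p"],2)) for x in r.tip_of(n,o)])
E
```

```text
clock 0.0
q [-1.1642  0.6899 -0.1945  1.5664  0.1573  0.9025 -0.2151]
qd [ 0.0011 -0.0014  0.0005  0.0004  0.0005  0.0005 -0.0001]
joint_torque [-7.00000e-04 -5.27555e+01 -1.26710e+00 -1.53430e+01 -5.26000e-02
  6.50000e-03  2.00000e-04]
tool_pos [0.2275 0.5815 0.2459]
eef_rot [ 0.5844  0.3982 -0.3992 -0.5836]
contact_force [ 0.0046 -0.4969  0.0303]
moment [ 0.0159  0.0472 -0.03  ]
opening 0.9963
0.008
scene [[503.1598457600562, 0.0, 316.8572109820332], [0.0, 503.1598457600562, 247.60571696841888], [0.0, 0.0, 1.0]] [[0.842, 0.539, 0.014], [0.434, -0.662, -0.611], [-0.32, 0.52, -0.792]] [-0.53797658 -0.19234174  1.17484171]
rack [([306.0, 272.5], 0.87)]
cover_1 [([259.1, 306.6], 0.94), ([287.7, 227.3], 0.84), ([305.8, 284.7], 0.76), ([239.5, 252.0], 0.72)]
bottle [([226.3, 321.0], 0.61)]
calculator [([417.6, 237.2], 0.91)]
carton [([334.9, 378.1], 0.85), ([239.3, 251.3], 0.7)]
side [[483.97619942095787, 0.0, 319.30741398702366], [0.0, 483.97619942095787, 237.36099130640557], [0.0, 0.0, 1.0]] [[0.865, -0.502, 0.006], [-0.363, -0.633, -0.683], [0.347, 0.589, -0.73]] [-0.51986204  0.30554059  0.79261912]
rack [([311.3, 326.5], 0.75)]
cover_1 [([274.0, 287.8], 0.91), ([247.2, 331.2], 0.83), ([275.8, 367.6], 0.75), ([306.7, 327.2], 0.62)]
bottle [([243.6, 270.5], 0.84)]
calculator [([374.0, 430.0], 0.94)]
carton [([246.7, 394.5], 0.89)]
```

View pics/scene0.png

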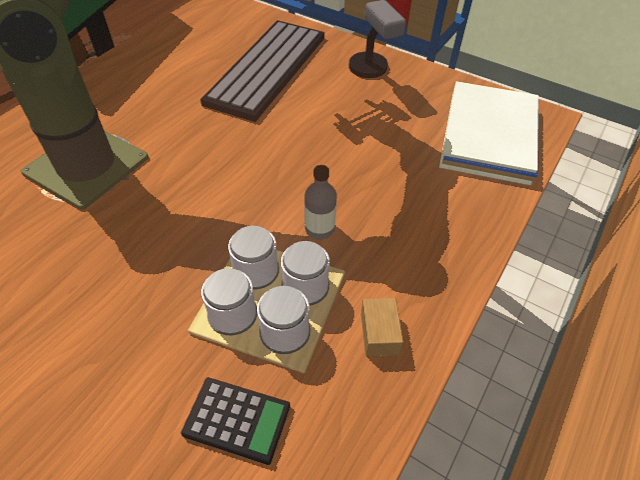

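View pics/side0.png

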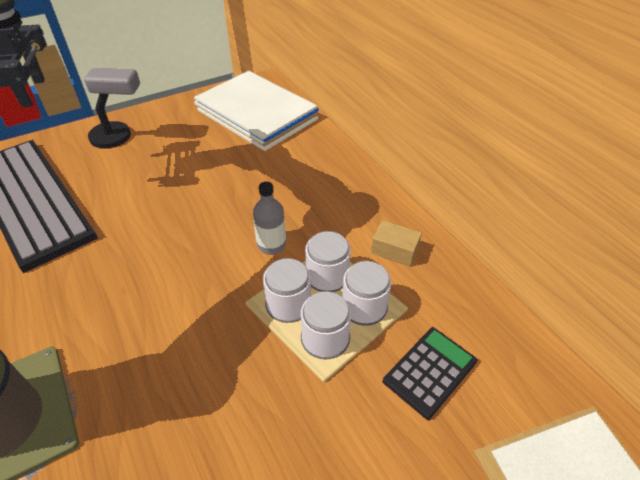

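```bash
cat > h.py <<'E'
import numpy as np
from plant import r
from scipy.spatial.transform import Rotation as Ro
def back(d,rc,z):
    K=d["intrinsics"];R=np.array(d["R"]);t=np.array(d["t"])
    v=R.T@np.linalg.solve(K,[rc[1],rc[0],1]);c=-R.T@t
    return c+v*(z-c[2])/v[2]
E
python3 - <<'E'
from h import *
s=r.get_state();print(np.round(Ro.from_quat(s["eef_rot"]).as_matrix(),3).tolist())
for n in ["scene","side"]:
    d=r.snapshot(n)
    for o,z in [("cover_1",.102),("rack",0),("bottle",0),("calculator",0),("carton",0)]:
        print(n,o,[(np.round(back(d,x["centre"],z)*1000).tolist(),round(x["p"],2)) for x in r.tip_of(n,o)])
E
```

```text
[[0.364, 0.0, -0.931], [0.931, 0.0, 0.364], [0.0, -1.0, -0.0]]
scene cover_1 [([645.0, -108.0, 102.0], 0.97), ([537.0, -128.0, 102.0], 0.95), ([512.0, -33.0, 102.0], 0.93), ([618.0, -18.0, 102.0], 0.61)]
scene rack [([581.0, -72.0, 0.0], 0.86)]
scene bottle [([560.0, 134.0, 0.0], 0.81)]
scene calculator [([665.0, -276.0, 0.0], 0.91)]
scene carton [([785.0, -14.0, 0.0], 0.9)]
side cover_1 [([618.0, -3.0, 102.0], 0.93), ([541.0, -128.0, 102.0], 0.87), ([637.0, -101.0, 102.0], 0.83), ([514.0, -34.0, 102.0], 0.59)]
side rack [([580.0, -71.0, 0.0], 0.66)]
side bottle [([558.0, 146.0, 0.0], 0.75)]
side calculator [([663.0, -285.0, 0.0], 0.86)]
side carton [([786.0, -2.0, 0.0], 0.8)]
```

The scene picture shows the four covers at about (252,240), (306,258), (228,288) and (284,306) px. The bottle is at (320,205), the carton at (382,325) and the calculator at (237,420). The side view agrees. The next step is to fit the known 2x2 square to repeated detections.

```bash
python3 - <<'E'
from h import *
from scipy.optimize import least_squares
P=[]
for k in range(4):
  for n in ["scene","side"]:
    d=r.snapshot(n)
    for x in r.tip_of(n,"cover_1"):
        P.append(np.r_[back(d,x["centre"],.102)[:2]*1000,n=="side"])
P=np.array(P)
U=np.array([[-52,52],[-52,-52],[52,52],[52,-52]])
def C(p):
    c,s=np.cos(p[2]),np.sin(p[2]); return p[:2]+U@np.array([[c,s],[-s,c]])
def res(p):
    D=np.linalg.norm(P[:,None,:2]-C(p)[None],axis=2); return D.min(1)
for sel in [None,0,1]:
    Q=P if sel is None else P[P[:,2]==sel]
    f=least_squares(lambda p:np.linalg.norm(Q[:,None,:2]-C(p)[None],axis=2).min(1),[578,-69,.23],loss="soft_l1",f_scale=4)
    print(f.x,C(f.x).round(1).tolist(),np.abs(f.fun).round(1))
s=r.get_state();Rm=Ro.from_quat(s["eef_rot"]).as_matrix()
f=least_squares(res,[578,-69,.23],loss="soft_l1",f_scale=4)
z=Rm[:,2]*1000
for i,c in enumerate(C(f.x)):
  for sg in(1,-1):
    T=np.r_[c,140]/1000+sg*.026*Rm[:,2]
    print(i+1,sg,(Rm.T@(T-s["tool_pos"])*1000).round(1))
E
```

```text
[ 5.79042838e+02 -6.88309791e+01  2.25551422e-01] [[516.7, -29.8], [540.0, -131.1], [618.1, -6.5], [641.4, -107.9]] [2.8 5.4 6.2 2.3 2.6 6.6 2.3 7.7 9.2 1.1 3.3 2.7 4.6 3.4 5.5 5.  5.  5.4
 1.4 2.9 6.7 6.9 3.9 2.5 3.7 3.5 8.6 6.1 2.1 1.6 5.  3.9 3.8 5.5]
[ 5.79312646e+02 -6.87954816e+01  2.25705120e-01] [[517.0, -29.8], [540.3, -131.1], [618.4, -6.5], [641.6, -107.8]] [2.7 5.6 6.  2.5 9.2 0.9 3.  2.8 5.3 5.3 1.2 2.8 3.3 8.8 5.9 1.8]
[ 5.78799634e+02 -6.88972272e+01  2.25056705e-01] [[516.5, -29.8], [539.7, -131.2], [617.9, -6.6], [641.1, -108.0]] [2.4 6.5 2.4 7.9 4.7 3.5 5.2 5.  6.6 6.8 4.1 2.3 3.4 1.8 5.2 3.9 4.  5.5]
1 1 [-464.6  106.7 -466.1]
1 -1 [-464.6  106.7 -518.1]
2 1 [-550.5  106.7 -524.7]
2 -1 [-550.5  106.7 -576.7]
3 1 [-406.   106.7 -552.1]
3 -1 [-406.   106.7 -604.1]
4 1 [-491.9  106.7 -610.6]
4 -1 [-491.9  106.7 -662.6]
```

Both cameras' fits agree within 1 mm. I'll shut the gripper and fly toward cover 1, staying high.

```bash
python3 -m inch '-30 0 -30 0; -60 0 -60 0; -95 0 -95 0; -130 0 -130 0; -165 0 -165 0; -200 0 -200 0; -235 0 -235 0; -270 0 -270 0; -305 0 -305 0; -335 0 -335 0' -1 10
```

```text
clock: 3.0
tool_pos: [0.4185, 0.1455, 0.2469]
eef_rot: [0.585, 0.398, -0.398, -0.584]
contact_force: [0.8, -0.8, -0.8]
opening: 0.122
```

```bash
python3 -m inch '-30 0 -30 0; -60 0 -60 0; -90 0 -90 0; -115 10 -115 0; -129 40 -131 0; -129 80 -131 0; -129 100 -131 0; -129 107 -131 0; -129 107 -131 0; -129 107 -131 0'
cat > st.py <<'E'
from h import *
s=r.get_state()
print({k:np.round(s[k],4).tolist() for k in("clock","tool_pos","eef_rot","contact_force","opening")})
C=np.array([[516.7,-29.8],[540,-131.1],[618.1,-6.5],[641.4,-107.9]])/1000
Rm=Ro.from_quat(s["eef_rot"]).as_matrix()
for i,c in enumerate(C): print(i+1,"centre in tool xz mm",((Rm.T@(np.r_[c,.102]-s["tool_pos"]))*1000).round(1))
E
python3 st.py
```

```text
clock: 4.0
tool_pos: [0.4934, -0.0195, 0.1406]
eef_rot: [0.584, 0.399, -0.398, -0.584]
contact_force: [-0.1, 1.1, -0.6]
opening: 0.006
{'clock': 4.0, 'tool_pos': [0.4934, -0.0195, 0.1406], 'eef_rot': [0.5842, 0.3994, -0.3982, -0.5836], 'contact_force': [-0.0579, 1.1116, -0.6436], 'opening': 0.0055}
1 centre in tool xz mm [ -1.2  38.7 -25.4]
2 centre in tool xz mm [-87.1  38.7 -84. ]
3 centre in tool xz mm [  57.4   38.8 -111.4]
4 centre in tool xz mm [ -28.6   38.9 -170. ]
```

```bash
python3 - <<'E'
from h import *
import cv2
a=[r.snapshot(n)["frame"][120:400,140:460,::-1] for n in("scene","side")]
cv2.imwrite("pics/p1.png",cv2.resize(np.hstack(a),(800,350)))
d=r.snapshot("wrist");cv2.imwrite("pics/w1.png",d["frame"][:,:,::-1])
E
```

```text
(no output)
```

View pics/p1.png

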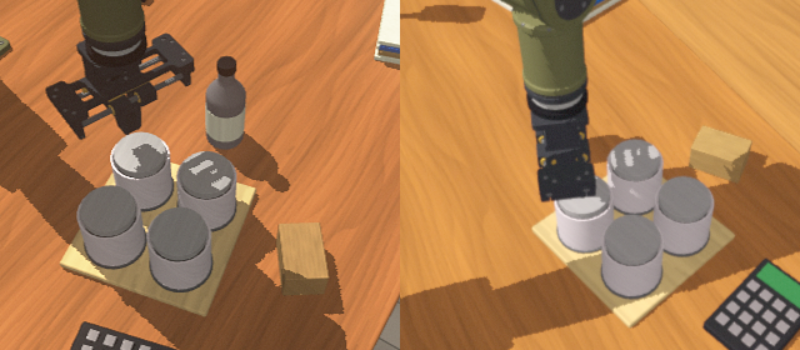

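View pics/w1.png

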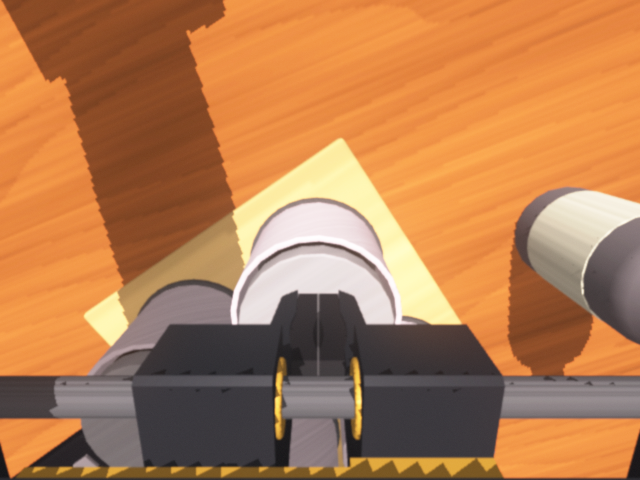

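The wrist view has the closed fingertips, at about (318,300) px, above the robot-side half of the near-left cover, as planned. The bottle is clear on the right. I'll descend gently.

```bash
python3 -m inch '0 10 0 0; 0 20 0 0; 0 27 0 0; 0 29 0 0; 0 30 0 0; 0 31 0 0; 0 31 0 0; 0 31 0 0' ; python3 -m inch '0 1 0 0; 0 1 0 0;0 1 0 0'; python3 -m inch '0 1 0 0; 0 1 0 0; 0 1 0 0'
```

```text
clock: 4.95
tool_pos: [0.4921, -0.0198, 0.11]
eef_rot: [0.584, 0.399, -0.399, -0.584]
contact_force: [-4.5, 0.4, 20.4]
opening: 0.002
clock: 5.25
tool_pos: [0.4921, -0.0198, 0.11]
eef_rot: [0.584, 0.399, -0.399, -0.584]
contact_force: [-6.2, 0.8, 30.1]
opening: 0.008
clock: 5.55
tool_pos: [0.4921, -0.0198, 0.1099]
eef_rot: [0.585, 0.399, -0.399, -0.583]
contact_force: [-7.6, 0.2, 41.5]
opening: 0.007
```

Cover 1 is firm: the tips stopped at 102.0 mm while the force rose about 10 N per mm. Next is cover 3.

```bash
python3 -m inch '0 -10 0 0; 0 -18 0 0; 15 -18 -20 0; 35 -18 -50 0; 56 -18 -80 0; 58 -18 -86 0; 58 -18 -86 0; 58 -10 -86 0; 58 -8 -86 0; 58 -8 -86 0' ; python3 st.py
```

```text
clock: 6.55
tool_pos: [0.5922, 0.0025, 0.1139]
eef_rot: [-0.584, -0.398, 0.4, 0.584]
contact_force: [-0.3, -0.4, -0.3]
opening: 0.005
{'clock': 6.55, 'tool_pos': [0.5922, 0.0025, 0.1139], 'eef_rot': [-0.5836, -0.3978, 0.3996, 0.5844], 'contact_force': [-0.3458, -0.4118, -0.333], 'opening': 0.0055}
1 centre in tool xz mm [-57.6  12.2  58.5]
2 centre in tool xz mm [-1.435e+02  1.220e+01 -1.000e-01]
3 centre in tool xz mm [  1.   11.9 -27.4]
4 centre in tool xz mm [-84.9  11.9 -86.1]
```

Tips are at 105.9 mm over cover 3, so contact is about 4 mm down.

```bash
python3 -m inch '0 2 0 0; 0 3 0 0; 0 4 0 0; 0 4.5 0 0; 0 4.5 0 0; 0 4.5 0 0' ; python3 -m inch '0 0.5 0 0; 0 0.5 0 0; 0 0.5 0 0'; python3 -m inch '0 0.5 0 0; 0 0.5 0 0; 0 0.5 0 0'
```

```text
clock: 7.15
tool_pos: [0.5938, 0.0029, 0.1103]
eef_rot: [-0.584, -0.399, 0.399, 0.584]
contact_force: [-0.5, -0.0, 1.0]
opening: 0.005
clock: 7.45
tool_pos: [0.5939, 0.003, 0.1103]
eef_rot: [0.584, 0.399, -0.399, -0.584]
contact_force: [-3.3, 0.1, 5.6]
opening: 0.004
clock: 7.75
tool_pos: [0.5939, 0.0029, 0.1102]
eef_rot: [0.584, 0.399, -0.399, -0.584]
contact_force: [-3.2, 0.2, 8.7]
opening: 0.004
```

Cover 3 is firm too: 8.7 N with no movement. Next is cover 4.

```bash
python3 -m inch '0 -8 0 0; 0 -15 0 0; -25 -15 -18 0; -55 -15 -38 0; -80 -15 -56 0; -85 -15 -59 0; -85 -15 -59 0; -85 -8 -59 0; -85 -6 -59 0; -85 -6 -59 0' ; python3 st.py
```

```text
clock: 8.75
tool_pos: [0.6173, -0.0957, 0.1146]
eef_rot: [-0.583, -0.399, 0.4, 0.584]
contact_force: [0.2, 0.5, -0.7]
opening: 0.004
{'clock': 8.75, 'tool_pos': [0.6173, -0.0957, 0.1146], 'eef_rot': [-0.5829, -0.3992, 0.3997, 0.5841], 'contact_force': [0.2091, 0.4747, -0.7085], 'opening': 0.004}
1 centre in tool xz mm [ 25.1  12.8 117.6]
2 centre in tool xz mm [-60.9  12.6  59.2]
3 centre in tool xz mm [83.5 12.7 31.5]
4 centre in tool xz mm [ -2.6  12.5 -26.9]
```

```bash
python3 -m inch '0 2 0 0; 0 3 0 0; 0 4 0 0; 0 5 0 0; 0 5 0 0; 0 5 0 0' ; python3 -m inch '0 0.5 0 0; 0 0.5 0 0; 0 0.5 0 0'; python3 -m inch '0 0.5 0 0; 0 0.5 0 0; 0 0.5 0 0'
```

```text
clock: 9.35
tool_pos: [0.6179, -0.0978, 0.1102]
eef_rot: [0.584, 0.399, -0.399, -0.584]
contact_force: [0.5, 0.3, 0.0]
opening: 0.006
clock: 9.65
tool_pos: [0.6179, -0.0978, 0.1098]
eef_rot: [0.584, 0.399, -0.399, -0.584]
contact_force: [0.4, 0.2, 0.2]
opening: 0.007
clock: 9.95
tool_pos: [0.6179, -0.0978, 0.1093]
eef_rot: [0.584, 0.399, -0.399, -0.584]
contact_force: [-0.3, -0.2, 1.7]
opening: 0.008
```

Tips are at 101.3 mm and the force is only 1.7 N, so I'll go on.

```bash
python3 -m inch '0 0.5 0 0; 0 0.5 0 0; 0 0.5 0 0';  python3 -m inch '0 0.5 0 0; 0 0.5 0 0; 0 0.5 0 0'; python3 -m inch '0 0.5 0 0; 0 0.5 0 0; 0 0.5 0 0'
```

```text
clock: 10.25
tool_pos: [0.6179, -0.0978, 0.1088]
eef_rot: [0.584, 0.399, -0.399, -0.584]
contact_force: [-0.9, -0.3, 2.1]
opening: 0.003
clock: 10.55
tool_pos: [0.6179, -0.0978, 0.1083]
eef_rot: [0.584, 0.399, -0.399, -0.584]
contact_force: [0.9, -0.8, 3.3]
opening: 0.006
clock: 10.85
tool_pos: [0.6179, -0.0978, 0.1077]
eef_rot: [0.584, 0.399, -0.399, -0.584]
contact_force: [-0.3, -0.9, 3.2]
opening: 0.004
```

Cover 4 gives way: about 2.3 mm of dip at 3 N. I'll go slightly deeper to make the tilt certain and take a picture.

```bash
python3 -m inch '0 0.5 0 0; 0 1 0 0; 0 1 0 0; 0 1 0 0'; python3 -m inch '0 0.5 0 0; 0 0.5 0 0; 0 0.5 0 0'; python3 - <<'E'
from h import *
import cv2
a=[r.snapshot(n)["frame"][190:380,200:400,::-1] for n in("scene","side")]
cv2.imwrite("pics/p2.png",cv2.resize(np.hstack(a),(800,380),interpolation=2))
E
```

```text
clock: 11.25
tool_pos: [0.618, -0.0978, 0.1067]
eef_rot: [0.584, 0.399, -0.399, -0.584]
contact_force: [-0.0, -0.7, 2.9]
opening: 0.003
clock: 11.55
tool_pos: [0.618, -0.0978, 0.1063]
eef_rot: [0.584, 0.399, -0.399, -0.584]
contact_force: [0.8, -1.7, 4.6]
opening: 0.006
```

View pics/p2.png

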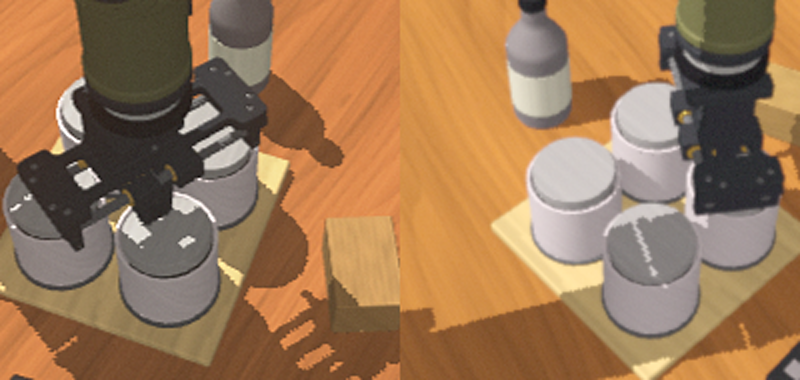

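The tips are at 98.3 mm, a dip of 3.7 mm at 3–4.6 N, and the scene view shows the fingers on the robot-side edge of cover 4 at about (150,210) px in the crop. Cover 4 is the loose one. I'll lift off and move to its middle.

```bash
python3 -m inch '0 -5 0 0; 0 -12 0 0; 0 -12 -10 0; -1 -12 -22 0; -1 -12 -25.5 0; -1 -12 -25.5 0; -1 -12 -25.5 0' ; python3 st.py; python3 - <<'E'
from h import *
import cv2
C=np.array([641.4,-107.9,102])/1000
n="scene";d=r.snapshot(n);im=d["frame"][:,:,::-1].copy()
for n in("scene","side"):
    d=r.snapshot(n);im=d["frame"][:,:,::-1].copy()
    t=np.linspace(0,2*np.pi,60);X=C+np.c_[.038*np.cos(t),.038*np.sin(t),0*t]
    c=X@d["R"].T+d["t"];uv=c@np.array(d["intrinsics"]).T;uv=uv[:,:2]/uv[:,2:]
    im=im[190:380,200:400];im=cv2.resize(im,None,fx=4,fy=4,interpolation=2)
    cv2.polylines(im,[((uv-[200,190])*4).astype(np.int32)],True,(0,0,255),1)
    cv2.imwrite(f"pics/c_{n}.png",im[:600])
E
```

```text
clock: 12.35
tool_pos: [0.6405, -0.1074, 0.1181]
eef_rot: [-0.584, -0.399, 0.399, 0.584]
contact_force: [0.3, 0.0, -0.5]
opening: 0.006
{'clock': 12.35, 'tool_pos': [0.6405, -0.1074, 0.1181], 'eef_rot': [-0.5835, -0.3986, 0.399, 0.5843], 'contact_force': [0.3379, 0.0367, -0.4784], 'opening': 0.0061}
1 centre in tool xz mm [ 27.2  16.2 143.5]
2 centre in tool xz mm [-58.6  16.2  85. ]
3 centre in tool xz mm [85.8 16.1 57.6]
4 centre in tool xz mm [-0.1 16.  -1. ]
```

View pics/c_scene.png

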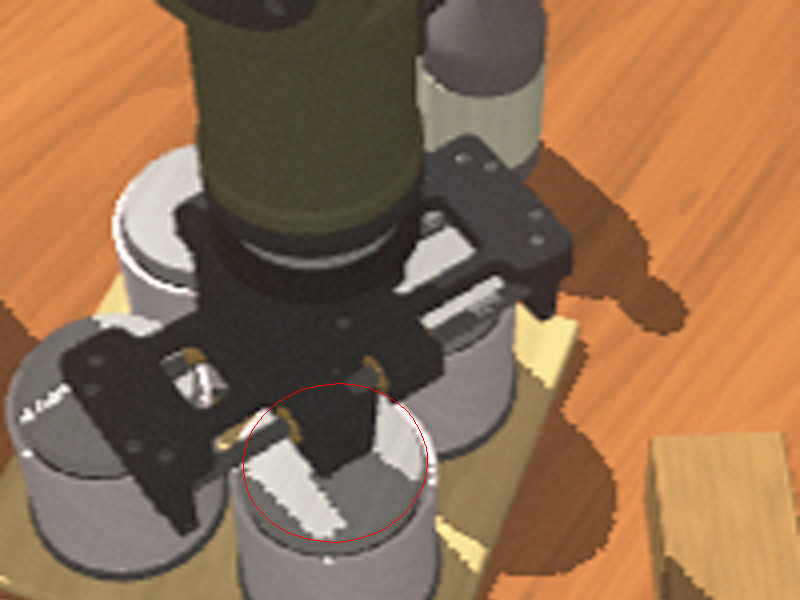

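View pics/c_side.png

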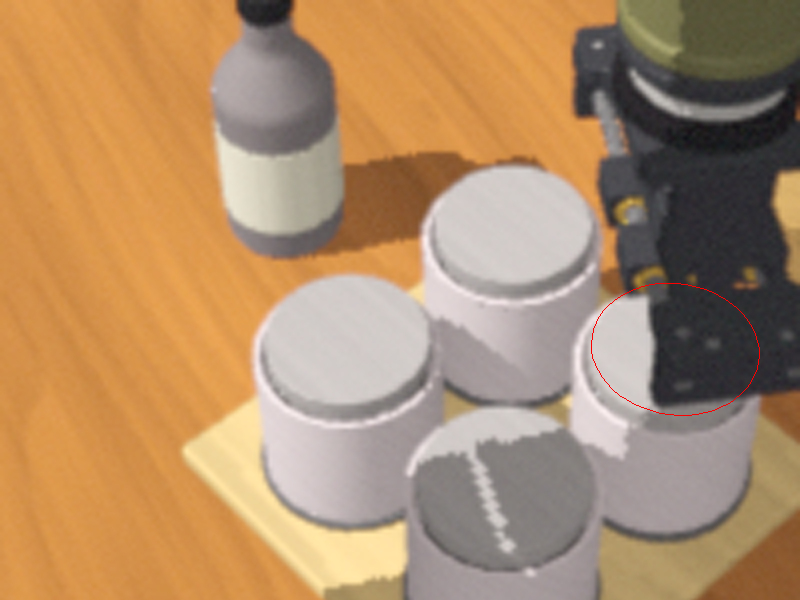

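In the scene view the predicted circle (243–428 px across) matches the cover's top. In the side view it sits about 2 raw pixels (3 mm) to the right, which is close enough for a press at the middle. I'll push down in stages.

```bash
python3 -m inch '0 4 0 0; 0 7 0 0; 0 8.5 0 0; 0 9.5 0 0; 0 10.5 0 0; 0 11 0 0; 0 11 0 0' ; python3 -m inch '0 1 0 0; 0 2 0 0; 0 2 0 0'; python3 -m inch '0 1 0 0; 0 2 0 0; 0 2 0 0';  python3 -m inch '0 1 0 0; 0 1 0 0; 0 1 0 0'
```

```text
clock: 13.2
tool_pos: [0.6408, -0.1078, 0.1074]
eef_rot: [-0.584, -0.399, 0.399, 0.584]
contact_force: [-2.1, 0.8, 5.4]
opening: 0.005
clock: 13.5
tool_pos: [0.6408, -0.1079, 0.1054]
eef_rot: [-0.584, -0.398, 0.399, 0.584]
contact_force: [-3.2, 0.5, 5.3]
opening: 0.005
clock: 13.8
tool_pos: [0.6409, -0.1079, 0.1037]
eef_rot: [-0.584, -0.399, 0.399, 0.584]
contact_force: [-3.8, 0.8, 7.4]
opening: 0.009
clock: 14.1
tool_pos: [0.6409, -0.1078, 0.1028]
eef_rot: [-0.584, -0.398, 0.399, 0.584]
contact_force: [-3.4, -0.0, 7.8]
opening: 0.011
```

```bash
python3 -m inch '0 1 0 0; 0 1 0 0; 0 1 0 0';  python3 -m inch '0 0.5 0 0; 0 1 0 0; 0 1 0 0'; python3 -m inch '0 0.5 0 0; 0 0.5 0 0; 0 0.5 0 0'
```

```text
clock: 14.4
tool_pos: [0.6408, -0.1078, 0.1022]
eef_rot: [-0.584, -0.398, 0.399, 0.584]
contact_force: [-4.2, 0.1, 10.0]
opening: 0.006
clock: 14.7
tool_pos: [0.6409, -0.1079, 0.1022]
eef_rot: [0.584, 0.398, -0.399, -0.584]
contact_force: [-6.9, 1.0, 16.5]
opening: 0.005
clock: 15.0
tool_pos: [0.6409, -0.1078, 0.1022]
eef_rot: [0.584, 0.399, -0.399, -0.584]
contact_force: [-8.2, 1.4, 20.2]
opening: 0.009
```

Cover 4 has bottomed out: tips at 94.2 mm, and the force climbs to 20 N with no further sinking. I'll check the level and the rest of the scene.

```bash
python3 - <<'E'
from h import *
import cv2
for n in("scene","side"):
    d=r.snapshot(n);im=d["frame"][:,:,::-1]
    cv2.imwrite(f"pics/f_{n}.png",cv2.resize(im[190:380,200:400],None,fx=3,fy=3,interpolation=2))
    for o,z in [("bottle",0),("calculator",0),("carton",0)]:
        print(n,o,[(np.round(back(d,x["centre"],z)*1000).tolist(),round(x["p"],2)) for x in r.tip_of(n,o)])
a=[cv2.imread(f"pics/f_{n}.png")[:,:] for n in("scene","side")]
cv2.imwrite("pics/f.png",cv2.resize(np.hstack(a),(800,380)))
s=r.get_state();print(s["clock"],s["tool_pos"],s["contact_force"],s["moment"])
E
```

```text
scene bottle [([556.0, 136.0, 0.0], 0.56), ([489.0, -90.0, 0.0], 0.31)]
scene calculator [([664.0, -273.0, 0.0], 0.68)]
scene carton [([782.0, -12.0, 0.0], 0.83), ([452.0, 36.0, 0.0], 0.71)]
side bottle [([557.0, 143.0, 0.0], 0.78)]
side calculator [([665.0, -280.0, -0.0], 0.68)]
side carton [([789.0, -4.0, 0.0], 0.68)]
15.4 [ 0.64088573 -0.10787303  0.10216073] [-7.77102848  0.44645482 20.12433661] [ 0.16266678  1.64831692 -0.02061708]
```

View pics/f.png

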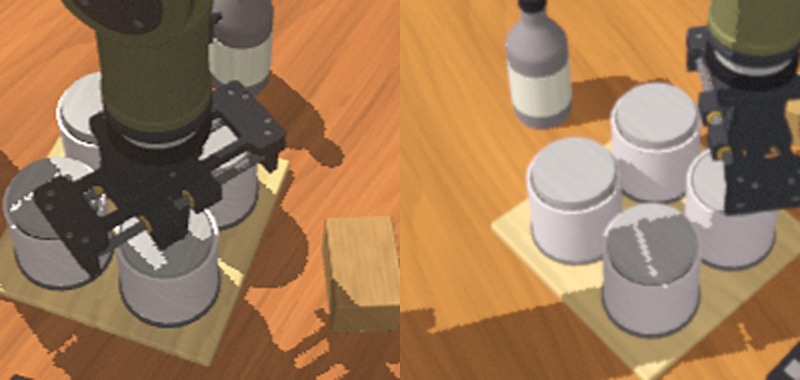

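Cover 4 now sits almost at its rim, evenly all round, at about (168,255) px in the left crop. The other covers stand proud, and the bystanders are where they were. Handing in.

```bash
python3 - <<'E'
from plant import r
print(r.finish_job()); print(r.get_state()["contact_force"],r.get_state()["tool_pos"])
E
```

```text
the job is handed in; nothing more can be done
None
the job is handed in; nothing more can be done
```

Cover 4 (right, far from the robot) was the loose one. I pushed it down at its middle onto its stack and handed the job in at about 15.4 s with the closed fingertips still holding it.

- **Finding it:** Covers 1 and 3 were firm: 41 N and 8.7 N near the edge moved neither noticeably. The press on cover 1 was much harder than "lightly". Cover 4 dipped about 3.7 mm at 3–4.6 N, so I did not need to test cover 2.
- **Final hold:** The fingertips stopped at 94.2 mm above the counter. The force then rose to 20 N with no further sinking, so the cover is on its stack.
- **Level:** I judged this only from the pictures and from the cover bottoming out; I did not measure the angle.
- **Centring:** The two cameras disagreed by about 3 mm on where cover 4's middle is (the side view was off), so the press may be that far off centre.
- **Bystanders:** Bottle, calculator and carton were re-detected within about 5 mm of their first positions, which is detector noise. Two extra low-quality detections matched nothing visible in the pictures, so I ignored them.

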